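# Set the dealing gate of a domino case with a gauge blade

## Robot

A 7-joint arm with a two-finger parallel gripper is mounted at the origin on the work surface. World frame = base frame: x ahead of the robot, y to its left, z up, the work surface at z = 0. Lengths are in m, angles in rad, forces in N, time in s.
With the tool pointing down it reaches from about 0.35 to 0.9 m from the base axis. Payload 8.1 kg.
Tool frame: the origin (TCP) lies on the centre line of the jaws, within the pads' length; the fingertips stand 14 mm ahead of it and the grasp point (between the pads) lies 5 mm behind it; z points along the fingers, y is the direction in which the jaws open and shut (so a half turn about z gives the same grasp; the last joint's range is limited). The gripper opens to 92 mm and grips with 3 to 60 N. Pads are 19 mm wide; open, the fingers measure 130 mm over their backs; the gripper's body (75 mm by 190 mm) begins 47 mm behind the grasp point.
Start: joints at [-1.228, 0.434, 0.025, 1.573, -0.012, 1.134, -0.075], TCP at [0.27, 0.564, 0.241] pointing down, gripper open.
Joint ranges: [-2.62, 2.62], [-0.44, 2.09], [-1.27, 1.32], [0.08, 2.57], [-1.32, 4.46], [0.12, 2], [-2.74, 2.74]. Speed limits (rad/s): [2.22, 2.22, 3.01, 3.01, 3.14, 3.14, 3.14].

## Interface

Orientations are given as a rotation vector (axis times angle).
In Python, from cell import observe, eyes, arm gives the robot as it stands.
- The arm moves only by the tool step_arm, never from a script. Its argument "series" is a list that holds one entry, the list of rows, each a list of 5 numbers: the finger opening in m, from 0 to 0.0918, then the shift along the world's x, y, z in m, then the turn about the world's z in degrees. In form: [[[hand, dx, dy, dz, spin], ...]]. A call has 1 to 20 rows; each row is the pose to reach, as a shift and turn from the pose measured when the call began; what a row does not reach only later rows make up. A row lasts 1/12 s, in which the tool goes at most 41.7 mm and 7.16 degrees, less where a joint would pass 70% of its speed; a pose out of reach is approached as far as the arm can. A call with a gripper value outside its range is refused whole. The fingers move at their own pace and stop on an object; "squeeze" is the grip in N (left out, the last holds). Time passes only in rows, so rows that repeat a pose let the fingers close. It gives the time, the measured TCP pose, the force and the opening at its end, in the units of the state.
- observe(): the state, without advancing time (a new reading comes with each control period).
- eyes.get_image(name): name is "scene" or "top" or "wrist"; returns (picture, depth): 400x640x3 uint8, red, green, blue; 400x640 float32, m along the optical axis (not along the pixel's ray), 0 where there is no reading.
- eyes.camera_params(name): a dict with "intrinsics" (3x3 intrinsics, pixels), "position" and "attitude" of the camera in the world. Camera axes: x right, y down, z forward; pixel columns grow to the right and rows downward; lengths in m; the calibration is good to about 2 mm. A picture is of the moment at which its call begins: read the wrist's pose just before it. camera_params takes no time and is no camera call; for the wrist camera it gives the pose at the moment of the call.
- arm.sign_off(): hands the job in, once; it reports no verdict.
The state is a dict: "clock": time; "joints": joint angles; "dq": joint speeds; "joint_efforts": joint torques, N m; "position": TCP position; "ee_rot": TCP orientation; "force": force on the tool from outside, world axes, zero at the start; "ft_torque": the same for the moment, N m; "width": opening from 0.0 (shut) to 1.0 (fully open).
Only numpy, scipy, OpenCV 4.12 (cv2) and the standard library are available. Lean on these libraries where they do the work, as an engineer would, in place of code of your own. Each camera call takes 0.05 s, during which the arm holds its last target.

## Task

Slide the steel gauge blade along its track on the domino case, under the gate, fully home against the end stop, and turn the red gate screw until the blade just drags: about 5 N to pull it by its yellow tab. Feel the drag by drawing the blade outwards, readjust the screw if it is wrong, and leave the blade drawn back about 2 cm from home, still nipped under the gate at the right drag, with nothing else on the table disturbed. Never clamp the blade hard.

Things in the scene. Friction and masses are not known exactly. Their poses are not given: they have to be found in the camera images.
- case: Fixed wooden domino case, 190 x 320 x 38 mm, a pale flap lid along its +x side (top at 44 mm). An aluminium track runs along its y axis, top 42 mm above the table, with 4 mm high guide rails 30 mm apart. Origin: at table height below the screw's axis; x across the track, +y the end from which the blade is pushed in, z up. A brass gate bridge (76 mm in x, 26 in y, top at 98 mm) crosses it at the origin.
- gap (a point): Point on the track's top under the gate, on the screw's axis, 42 mm above the table; axes are the case's. Above it, under the bridge, hangs the black rubber shoe (32 mm along x, 20 mm along y), which the screw lowers onto the blade.
- end_stop (a point): Foot of the end stop's face on the track, at x = 0, y = -35 mm, z = 42 mm in the case's frame. The blade is fully home when its tip is here.
- blade: Loose steel gauge blade, 60 g: strip 24 mm wide (x), 4 mm thick, flat in the track, with an upright yellow tab at its outer end (24 mm in x, 14 in y, top at 50 mm). Origin: on the underside below the tab's middle; axes as the case's. The strip spans y = +15 to its tip at -135 mm, so fully home the origin is at y = +100 mm in the case's frame (50 to 70 mm farther out at the start).
- blade_tab (a point): Point in the middle of the yellow tab where it is best gripped, 33 mm above the blade's underside (75 mm above the table), centred in x and y. Axes are the blade's. With the shoe clear the blade slides at about 0.4 N. Each newton pressing the tab down adds about 0.6 N to the drag felt, lifting takes as much off. Read at rest after a slow pull, the force is about 15 % below the moving drag. The tab can also be pushed by its flat faces.
- gate_screw_grip (a point): Grip point of the red gate screw: on its vertical axis, 135 mm above the table, 7 mm below the top of its grip bar. The bar is 40 mm long (along this point's x axis), 14 mm thick (y) and stands free 32 mm high (25 mm below this point) over a round flange of 42 mm diameter. The axes turn with the screw.
- gate_screw (a joint): Screw angle, 0 to 4.2 rad, growing clockwise seen from above, which lowers the shoe 2 mm per rad; it stays where left. Starts between 0 and 0.5. The shoe first touches the blade somewhere between 1.2 and 2.7, different each time and not shown; it is springy, so each further rad adds about 12 N of push and 14 N of drag on the blade.
- cup: White ceramic coffee cup with handle, 80 mm across, 75 mm high; leave alone. Origin: centre of its underside.
- glass: Empty amber glass, 70 mm across, 110 mm high; leave alone. Origin: centre of its underside.
- bowl: Small red plastic bowl, 110 mm across, 45 mm high; leave alone. Origin: centre of its underside.
- domino_a1: Lower black acrylic domino of the pair lying on the case's flap lid, 25 x 50 x 10 mm (x, y, z); leave alone. Origin: centre of its underside.
- domino_a2: Upper domino of that pair, same size; leave alone.
- domino_b1: Lower domino of the pair on the table, 25 x 50 x 10 mm; leave alone. Origin: centre of its underside.
- domino_b2: Upper domino of that pair, same size; leave alone.
Not all that is in view belongs to the job. Of the things like the blade, leave any that is pink or purple; of the rest the larger one is meant.

How it is judged:
By the outcome, as a careful person would: the job done as asked, in the order asked, and still so for the second after the job is handed in, with the robot touching nothing.
It also fails if it takes over 72 s, if anything falls off the work surface, if the arm or the gripper's body presses on something with over 40 N, if the wrist force passes 120 N, or if a joint passes its speed limit or range.

## Working session

There is one attempt and no reset: what is moved stays moved. The work goes in short steps, Python scripts to look and compute and a tool call to move; the robot and the scene stay as the last step left them, time stands still between calls to the robot, and variables do not carry over. Pictures are saved under pics/ and viewed, and the job is handed in when it is done.

Besides the shell and the picture viewer there is one more tool, called after ">>>" as a command line: name --argument value ..., lists and objects as JSON in quotes. step_arm: Moves the arm, as the interface text tells. Its arguments: {"type":"object","properties":{"series":{"type":"array"},"squeeze":{"type":"number"}},"required":["series"]}

```bash
mkdir -p pics; ls
cat > h.py <<'E'
import numpy as np, cv2
from cell import observe, eyes, arm
from scipy.spatial.transform import Rotation as R
def cam(n):
    p=eyes.camera_params(n); K=np.array(p["intrinsics"]); a=np.array(p["attitude"]); 
    M=a if a.shape==(3,3) else (R.from_rotvec(a).as_matrix() if a.size==3 else None)
    return K,np.array(p["position"]),M
def ray(c,u,v,z):
    K,t,M=c; d=M@np.linalg.inv(K)@np.array([u,v,1.]); return t+d*(z-t[2])/d[2]
def proj(c,P):
    K,t,M=c; q=K@(M.T@(np.array(P)-t)); return q[:2]/q[2]
E
python3 - <<'E'
from h import *
for n in("scene","top","wrist"):
    print(n,eyes.camera_params(n))
    im,d=eyes.get_image(n); cv2.imwrite(f"pics/{n}0.png",im[...,::-1]); np.savez(f"{n}0.npz",im=im,d=d)
print(observe())
E
```

```text
pics
scene {'intrinsics': array([[399.3377471 ,   0.        , 323.85765129],
       [  0.        , 399.3377471 , 200.68770647],
       [  0.        ,   0.        ,   1.        ]]), 'position': array([1.37238661, 0.04825053, 0.85436424]), 'attitude': array([-1.66220506, -1.83806127,  0.77076391])}
top {'intrinsics': array([[400.33680107,   0.        , 323.88202159],
       [  0.        , 400.33680107, 197.25578388],
       [  0.        ,   0.        ,   1.        ]]), 'position': array([ 0.48343322, -0.04118451,  1.25352943]), 'attitude': array([-2.17848361,  2.16016376, -0.06539905])}
wrist {'intrinsics': array([[322.97795725,   0.        , 313.08183041],
       [  0.        , 322.97795725, 198.0397891 ],
       [  0.        ,   0.        ,   1.        ]]), 'position': array([0.20186091, 0.59522123, 0.38464338]), 'attitude': array([2.45192239, 1.54424232, 0.21682984])}
{'clock': 0.15, 'joints': array([-1.22762241,  0.43504385,  0.02498314,  1.57386871, -0.01162282,
        1.13400456, -0.07510531]), 'dq': array([-0.00028003, -0.00020614,  0.00117463, -0.00269213,  0.00109038,
       -0.00192413,  0.00092853]), 'joint_efforts': array([ 1.47062532e-03, -6.68260002e+01,  9.85646546e-01, -3.14695323e+01,
       -6.05873787e-02,  3.94225703e-02,  7.21235824e-05]), 'position': array([0.26935388, 0.56357522, 0.24014469]), 'ee_rot': array([-6.94539118e-01, -3.06368091e+00,  1.83261383e-03]), 'force': array([0.4193482 , 0.02057396, 0.29186446]), 'ft_torque': array([-0.03362841, -0.00831361, -0.02918572]), 'width': 1.0001779940130648}
```

View pics/scene0.png

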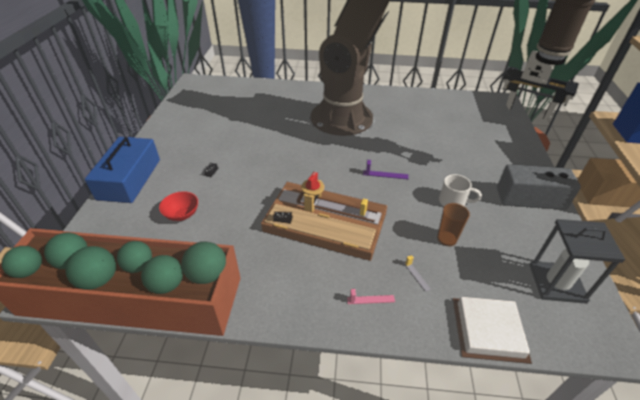

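View pics/top0.png

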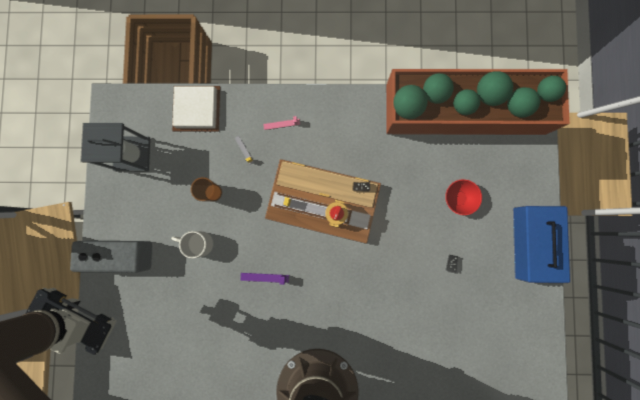

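Run:
```python
from h import *
d=np.load("top0.npz"); im=d["im"]
c=im[145:255,230:400][...,::-1]; cv2.imwrite("pics/crop_top.png",cv2.resize(c,None,fx=4.6,fy=4.6,interpolation=cv2.INTER_CUBIC))
d=np.load("scene0.npz"); im=d["im"]
c=im[160:310,250:440][...,::-1]; cv2.imwrite("pics/crop_scene.png",cv2.resize(c,None,fx=4,fy=4,interpolation=cv2.INTER_CUBIC))
```

```text
(no output)
```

View pics/crop_top.png

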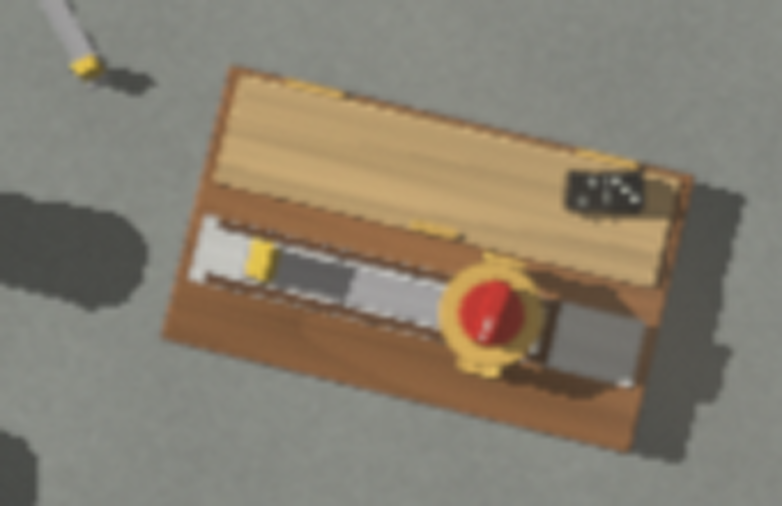

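View pics/crop_scene.png

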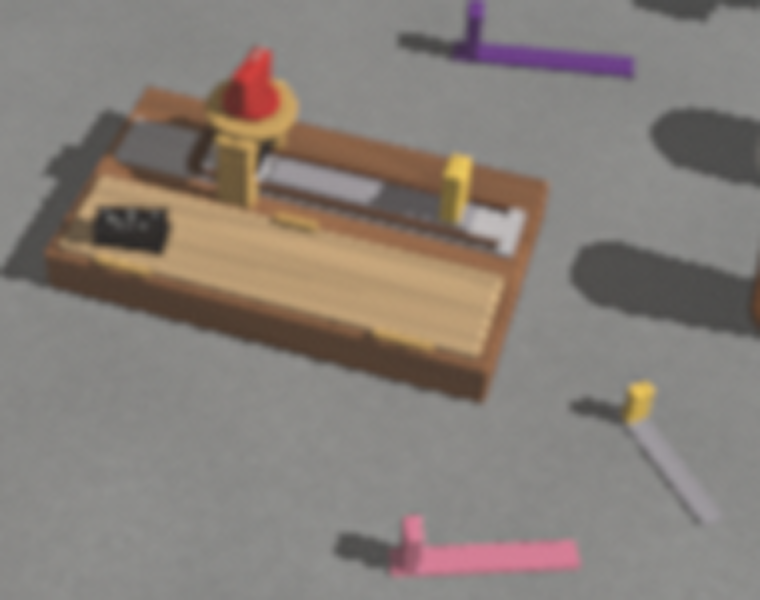

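```bash
cat > m.py <<'E'
from h import *
def blobs(im,kind,roi):
    hsv=cv2.cvtColor(im,cv2.COLOR_RGB2HSV); H,S,V=hsv[...,0].astype(int),hsv[...,1],hsv[...,2]
    if kind=="red": m=((H<5)|(H>174))&(S>170)&(V>90)
    if kind=="yel": m=(H>21)&(H<32)&(S>150)&(V>120)
    z=np.zeros_like(m); u0,v0,u1,v1=roi; z[v0:v1,u0:u1]=m[v0:v1,u0:u1]
    n,l,s,c=cv2.connectedComponentsWithStats(z.astype(np.uint8))
    return z,[(s[i].tolist(),c[i].round(1).tolist()) for i in range(1,n) if s[i][4]>8]
E
python3 - <<'E'
from m import *
for n,roi in(("top",(230,145,400,255)),("scene",(250,160,440,260))):
    d=np.load(n+"0.npz"); im=d["im"];D=d["d"]; c=cam(n)
    for k in("red","yel"):
        m,b=blobs(im,k,roi); print(n,k,b)
c=cam("top"); d=np.load("top0.npz")
# case corners from crop_top px /4.6
for p in[(232,66),(693,175),(632,452),(163,338)]:
    u,v=230+p[0]/4.6,145+p[1]/4.6; print(ray(c,u,v,.038).round(4))
print("screw",ray(c,230+490/4.6,145+312/4.6,.12), "tab",ray(c,230+261/4.6,145+260/4.6,.092))
# depth heights near screw, tab
K,t,M=c; D=d["d"]
def hz(u,v): 
    q=np.linalg.inv(K)@[u,v,1]; return (t+M@(q*D[v,u])).round(3)
for u,v in((287,202),(286,201),(336,213),(338,210),(270,220),(310,180)): print(u,v,hz(u,v))
E
```

```text
top red [([331, 207, 10, 11, 72], [334.9, 211.1])]
top yel [([247, 158, 4, 3, 10], [248.5, 159.0]), ([284, 198, 5, 8, 28], [286.4, 201.2])]
scene red [([310, 175, 9, 14, 80], [314.0, 182.2])]
scene yel [([362, 200, 5, 6, 21], [364.3, 202.2]), ([408, 257, 4, 3, 9], [409.7, 257.9])]
[0.699  0.1203 0.038 ]
[ 0.6277 -0.1872  0.038 ]
[ 0.4449 -0.147   0.038 ]
[0.5168 0.1627 0.038 ]
screw [ 0.53225445 -0.05258302  0.12      ] tab [0.56519823 0.09240184 0.092     ]
287 202 [0.564 0.092 0.084]
286 201 [0.567 0.095 0.091]
336 213 [ 0.531 -0.051  0.142]
338 210 [ 0.539 -0.056  0.145]
270 220 [ 0.513  0.155 -0.001]
310 180 [0.635 0.028 0.043]
```

```bash
cat >> m.py <<'E'
A=np.deg2rad(13.0); EX=np.array([np.cos(A),-np.sin(A),0]); EY=np.array([np.sin(A),np.cos(A),0])
def tool():
    s=observe(); M=R.from_rotvec(s["ee_rot"]).as_matrix(); y=M[:,1]
    return s,np.degrees(np.arctan2(y[1],y[0])),M
E
python3 - <<'E'
from m import *
s,a,M=tool(); print("tooly deg",a,M.round(3))
print("delta to case x", (-13-a+90)%180-90)
d=np.array([.565,.092,.17])-s["position"]; print(d)
E
```

```text
tooly deg 64.45378425590356 [[-0.902  0.431 -0.   ]
 [ 0.431  0.902 -0.001]
 [-0.    -0.001 -1.   ]]
delta to case x -77.45378425590356
[ 0.29564612 -0.47157522 -0.07014469]
```

>>> step_arm --series '[[[0.06,0.02,-0.034,0,-5],[0.06,0.042,-0.067,0,-11],[0.06,0.063,-0.101,0,-17],[0.06,0.085,-0.135,-0.005,-23],[0.06,0.106,-0.168,-0.01,-29],[0.06,0.127,-0.202,-0.015,-35],[0.06,0.148,-0.236,-0.02,-41],[0.06,0.17,-0.27,-0.025,-47],[0.06,0.19,-0.303,-0.03,-53],[0.06,0.211,-0.337,-0.035,-59],[0.06,0.232,-0.371,-0.04,-65],[0.06,0.254,-0.404,-0.045,-71],[0.06,0.275,-0.438,-0.05,-77.5],[0.06,0.296,-0.47,-0.05,-77.5],[0.06,0.296,-0.47,-0.05,-77.5],[0.06,0.296,-0.47,-0.05,-77.5]]]' --squeeze 20

```text
clock: 1.48
position: [0.5662, 0.0907, 0.1899]
ee_rot: [2.464, 1.949, -0.003]
force: [0.2, 0.5, -0.5]
width: 0.652
```

Run:
```python
from m import *
s,a,M=tool(); print(s["clock"],s["position"],a,s["joints"].round(2),s["force"])
c=cam("wrist"); im,D=eyes.get_image("wrist"); np.savez("w1.npz",im=im,D=D); cv2.imwrite("pics/w1.png",im[...,::-1])
for n in ("red","yel"):
    m,b=blobs(im,n,(0,0,640,400)); print(n,b)
print("cam",c[1])
```

```text
1.4833 [0.56616065 0.09067671 0.18988469] -13.317833080812113 [-0.59  0.42  0.46  1.79 -0.22  0.98 -0.27] [ 0.20004397  0.46699254 -0.48419061]
red []
yel [([417, 0, 7, 6, 9], [420.3, 2.2]), ([429, 0, 16, 10, 107], [436.6, 3.4]), ([441, 165, 7, 41, 94], [443.9, 184.9]), ([297, 179, 30, 29, 803], [311.7, 193.1]), ([438, 282, 4, 13, 21], [439.8, 288.0]), ([185, 287, 3, 8, 14], [185.6, 290.0]), ([278, 312, 10, 7, 34], [282.1, 314.1]), ([339, 312, 10, 18, 88], [342.6, 319.1])]
cam [0.58288938 0.16259742 0.33440143]
```

View pics/w1.png

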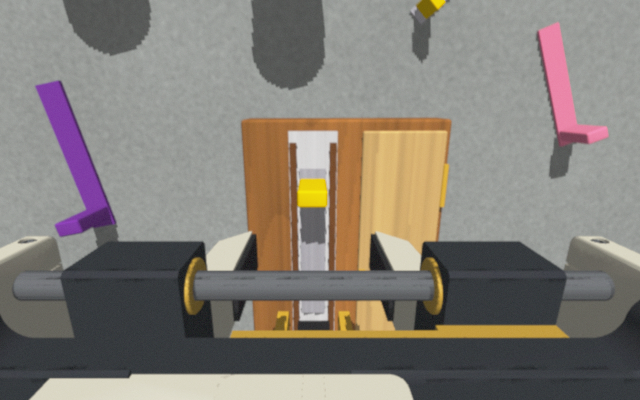

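Run:
```python
from m import *
d=np.load("w1.npz"); im=d["im"]; D=d["D"]; c=cam("wrist")
print(im[176:210,312].tolist())
cr=im[110:250,230:460][...,::-1]; cv2.imwrite("pics/w1c.png",cv2.resize(cr,None,fx=3.4,fy=3.4,interpolation=cv2.INTER_CUBIC))
for p in ((297,179),(327,179),(298,193),(327,193)):
    P=ray(c,p[0],p[1],.092); print(p,P.round(4))
# edges in row 160 / 240 for track walls
for v in(150,235): print(v,im[v,280:345].sum(1).tolist())
```

```text
[[184, 180, 186], [188, 181, 178], [209, 190, 142], [229, 204, 65], [236, 212, 10], [235, 209, 10], [236, 208, 10], [235, 210, 10], [236, 212, 10], [236, 210, 10], [236, 211, 10], [236, 210, 10], [237, 210, 10], [237, 213, 10], [242, 220, 10], [245, 229, 10], [245, 230, 10], [243, 222, 10], [240, 218, 10], [239, 216, 10], [239, 215, 10], [238, 214, 10], [238, 214, 10], [237, 212, 10], [236, 211, 10], [236, 211, 10], [235, 208, 10], [235, 210, 10], [233, 206, 10], [228, 197, 10], [201, 167, 10], [145, 126, 63], [106, 102, 91], [99, 95, 100]]
(297, 179) [0.5572 0.1152 0.092 ]
(327, 179) [0.5796 0.1099 0.092 ]
(298, 193) [0.5552 0.1042 0.092 ]
(327, 193) [0.5772 0.0991 0.092 ]
150 [320, 326, 338, 333, 330, 325, 323, 343, 384, 367, 272, 256, 247, 234, 247, 309, 491, 624, 646, 642, 643, 644, 644, 641, 640, 639, 636, 637, 639, 643, 649, 644, 645, 650, 648, 648, 644, 636, 639, 632, 638, 638, 638, 635, 630, 632, 634, 638, 600, 477, 312, 248, 236, 233, 242, 241, 322, 369, 344, 336, 346, 346, 360, 359, 357]
235 [303, 311, 317, 329, 329, 323, 312, 312, 318, 337, 402, 400, 280, 240, 233, 239, 232, 319, 511, 611, 522, 324, 287, 290, 290, 294, 295, 294, 281, 289, 290, 292, 298, 294, 287, 289, 293, 287, 292, 288, 277, 298, 300, 297, 364, 510, 617, 635, 535, 316, 231, 232, 240, 237, 320, 392, 383, 356, 361, 361, 359, 358, 364, 359, 364]
```

View pics/w1c.png

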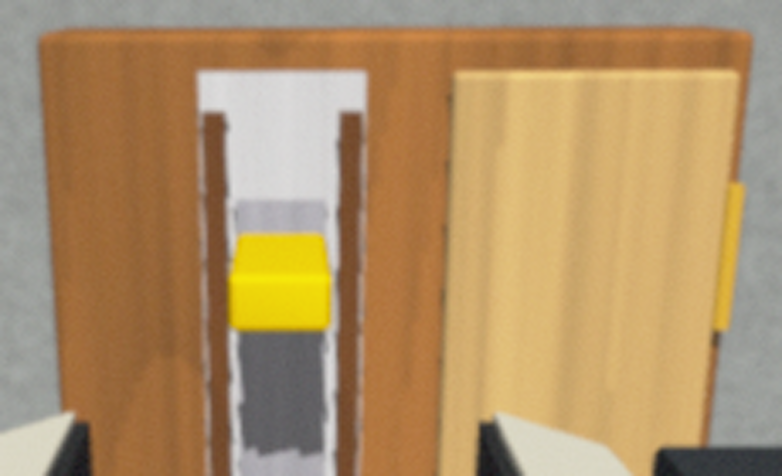

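Run:
```python
from m import *
c=cam("wrist")
pts=np.array([ray(c,u,v,.092) for u,v in ((297,191.7),(327.2,191.7),(297.2,206.4),(327,206.4))]); print(pts.round(4)); m=pts.mean(0);print("tab",m)
print("x len",np.linalg.norm(pts[1]-pts[0]),"y len",np.linalg.norm(pts[2]-pts[0]))
# track walls: inner rail edges on z=.046 at rows 150,235
L=[ray(c,(u1+u2)/2,v,.044) for u1,u2,v in((295.7,329.3,150),(297.8,328.7,235))]
print(L); d=L[0]-L[1]; print("yaw",np.degrees(np.arctan2(d[0],d[1])), np.linalg.norm(ray(c,295.7,150,.044)-ray(c,329.3,150,.044)))
t=np.dot(m-L[1],d)/np.dot(d,d); print("centre track at tab",L[1]+t*d)
s,a,M=tool(); print(m-s["position"])
```

```text
[[0.5547 0.1054 0.092 ]
 [0.5775 0.1001 0.092 ]
 [0.552  0.0937 0.092 ]
 [0.5748 0.0884 0.092 ]]
tab [0.56476285 0.09690115 0.092     ]
x len 0.02343789172194837 y len 0.01195345061332165
[array([0.57220478, 0.12798972, 0.044     ]), array([0.55418626, 0.04803363, 0.044     ])]
yaw 12.699756204339444 0.0301361253477625
centre track at tab [0.56517774 0.09680765 0.044     ]
[-0.0005425   0.00391459 -0.09780023]
```

>>> step_arm --series '[[[0.06,-0.001,0.005,-0.035,0.4],[0.06,-0.001,0.005,-0.07,0.4],[0.06,-0.001,0.005,-0.105,0.4],[0.06,-0.001,0.005,-0.12,0.4],[0.06,-0.001,0.005,-0.12,0.4],[0.015,-0.001,0.005,-0.12,0.4],[0.015,-0.001,0.005,-0.12,0.4],[0.015,-0.001,0.005,-0.12,0.4],[0.015,-0.001,0.005,-0.12,0.4],[0.015,-0.001,0.005,-0.12,0.4],[0.015,-0.001,0.005,-0.12,0.4]]]' --squeeze 15

```text
clock: 2.45
position: [0.5648, 0.0982, 0.0706]
ee_rot: [-2.453, -1.961, 0.0]
force: [-0.2, -0.3, 0.5]
width: 0.268
```

>>> step_arm --series '[[[0.015,-0.001,-0.005,0,0],[0.015,-0.0025,-0.012,0,0],[0.015,-0.005,-0.022,0,0],[0.015,-0.0072,-0.032,0,0],[0.015,-0.0092,-0.04,0,0],[0.015,-0.0095,-0.042,0,0],[0.015,-0.0098,-0.043,0,0],[0.015,-0.01,-0.044,0,0]]]'

```text
clock: 3.12
position: [0.5547, 0.0541, 0.0706]
ee_rot: [-2.454, -1.96, 0.0]
force: [0.2, 1.1, 0.6]
width: 0.263
```

Run:
```python
from m import *
s,a,M=tool(); print(s["clock"],s["position"],a,s["force"], "fy",s["force"]@EY)
K=cam("top"); im,D=eyes.get_image("top"); cv2.imwrite("pics/t1.png",cv2.resize(im[145:255,230:400][...,::-1],None,fx=4.6,fy=4.6,interpolation=cv2.INTER_CUBIC))
print(blobs(im,"red",(300,180,370,240))[1])
```

```text
3.1167 [0.55470822 0.05405853 0.0705519 ] -12.74848132051486 [0.16235322 1.12604214 0.64388853] fy 1.1337032821365032
[]
```

View pics/t1.png

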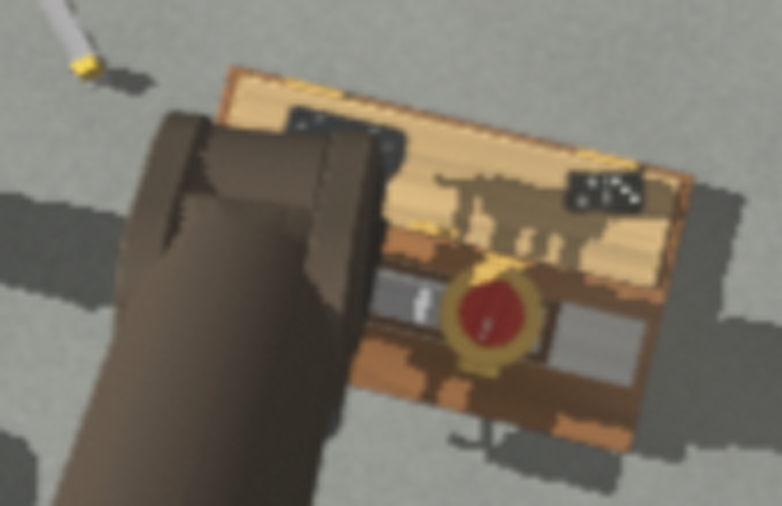

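>>> step_arm --series '[[[0.015,-0.0002,-0.001,0,0],[0.015,-0.0004,-0.002,0,0],[0.015,-0.0007,-0.003,0,0],[0.015,-0.0009,-0.004,0,0],[0.015,-0.0011,-0.005,0,0]]]'

```text
clock: 3.58
position: [0.5536, 0.0493, 0.0705]
ee_rot: [-2.453, -1.961, 0.0]
force: [0.6, 0.4, 1.1]
width: 0.264
```

>>> step_arm --series '[[[0.015,-0.0005,-0.002,0,0],[0.015,-0.0009,-0.004,0,0],[0.015,-0.0014,-0.006,0,0],[0.015,-0.0014,-0.006,0,0]]]'

```text
clock: 3.92
position: [0.5542, 0.0476, 0.0715]
ee_rot: [-2.448, -1.965, -0.009]
force: [3.0, 13.7, 2.1]
width: 0.262
```

>>> step_arm --series '[[[0.015,0,0,0,0],[0.05,0,0,0,0],[0.05,0,0,0,0],[0.05,0,0,0,0],[0.06,0,0,0,0],[0.06,0,0,0.04,0],[0.06,0,0,0.08,0],[0.06,0,0,0.12,0],[0.06,-0.004,-0.03,0.15,0],[0.06,-0.013,-0.065,0.158,0],[0.06,-0.022,-0.1,0.158,0],[0.06,-0.022,-0.1,0.158,0],[0.06,-0.022,-0.1,0.158,0]]]'

```text
clock: 5.0
position: [0.5314, -0.0551, 0.2298]
ee_rot: [-2.454, -1.958, -0.01]
force: [1.0, 0.8, -0.7]
width: 0.654
```

Run:
```python
from m import *
s,a,M=tool(); print(s["clock"],s["position"],a,s["joints"].round(2),s["force"])
c=cam("wrist"); im,D=eyes.get_image("wrist"); np.savez("w2.npz",im=im,D=D); cv2.imwrite("pics/w2.png",im[...,::-1])
m,b=blobs(im,"red",(0,0,640,400)); print(b)
for n,(P) in {"tab":(.5542,.0476,.092),"screw":(.5323,-.0526,.142)}.items(): print(n,proj(c,P))
cr=im[100:300,220:420][...,::-1]; cv2.imwrite("pics/w2c.png",cv2.resize(cr,None,fx=3,fy=3,interpolation=cv2.INTER_CUBIC))
```

```text
5.0 [ 0.53143896 -0.05514933  0.22984601] -12.819515181075161 [-0.38  0.31  0.51  1.84 -0.18  1.03 -0.03] [ 1.03202928  0.76014766 -0.68683494]
[([289, 172, 50, 45, 1699], [314.6, 194.5])]
tab [312.45272048  66.85587718]
screw [313.82680766 204.75931432]
```

View pics/w2c.png

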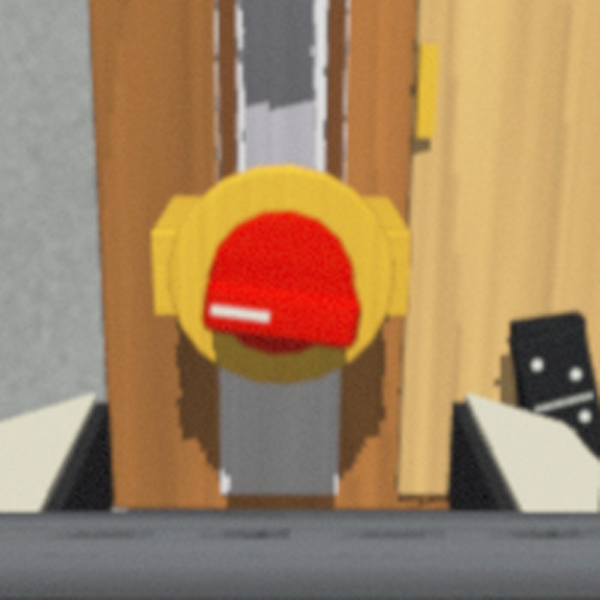

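Run:
```python
from m import *
d=np.load("w2.npz"); im=d["im"]
cr=im[165:225,282:346].astype(int); g=cr[...,0]
g=np.clip((g-120)*1.9,0,255).astype(np.uint8)
cv2.imwrite("pics/w2d.png",cv2.resize(cv2.merge([g,np.clip(cr[...,1]*4,0,255).astype(np.uint8),g]),None,fx=10,fy=10,interpolation=cv2.INTER_NEAREST))
```

```text
(no output)
```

View pics/w2d.png

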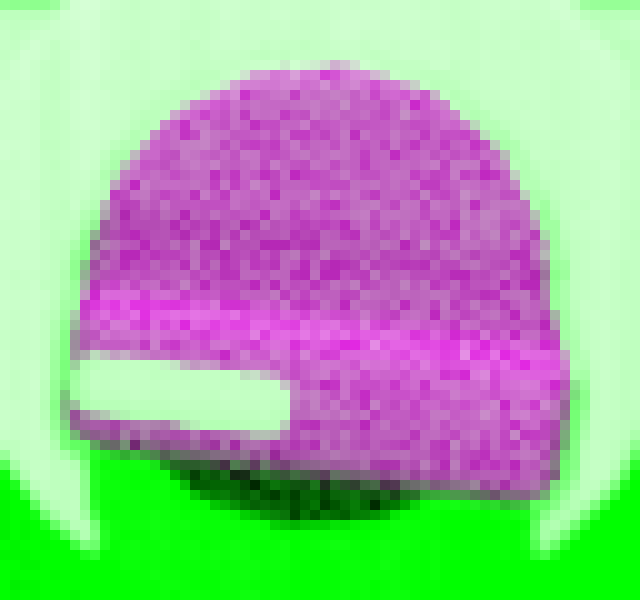

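Run:
```python
from m import *
c=cam("wrist")
P=np.array([ray(c,282+x/10,165+y/10,.142) for x,y in((82,303),(568,348),(68,435),(552,500))]); print(P.round(4)); m=P.mean(0); print("c",m)
for i,j in((0,1),(2,3)): d=P[j]-P[i]; print(np.linalg.norm(d),np.degrees(np.arctan2(d[1],d[0])))
print(np.linalg.norm(P[2]-P[0]),np.linalg.norm(P[3]-P[1]))
S=np.array([ray(c,282+x/10,165+y/10,.142) for x,y in((85,382),(290,410))]); d=S[1]-S[0]; print("stripe",np.degrees(np.arctan2(d[1],d[0])))
```

```text
[[ 0.5171 -0.0393  0.142 ]
 [ 0.5517 -0.0507  0.142 ]
 [ 0.5136 -0.049   0.142 ]
 [ 0.5482 -0.0621  0.142 ]]
c [ 0.53265975 -0.05027715  0.142     ]
0.03647338705367866 -18.204722172987328
0.03696261727003692 -20.751274065223345
0.01037990057789458 0.012020671121292332
stripe -20.846262116396066
```

>>> step_arm --series '[[[0.05,0.001,0.0035,0,7],[0.05,0.001,0.0035,0,14],[0.05,0.001,0.0035,0,21],[0.05,0.001,0.0035,0,28],[0.05,0.001,0.0035,0,35],[0.05,0.001,0.0035,0,42],[0.05,0.001,0.0035,0,49],[0.05,0.001,0.0035,0,56],[0.05,0.001,0.0035,0,63],[0.05,0.001,0.0035,0,70],[0.05,0.001,0.0035,-0.01,77],[0.05,0.001,0.0035,-0.04,83],[0.05,0.001,0.0035,-0.075,83],[0.05,0.001,0.0035,-0.1,83],[0.05,0.001,0.0035,-0.1,83],[0.05,0.001,0.0035,-0.1,83]]]'

```text
clock: 6.38
position: [0.532, -0.0485, 0.1284]
ee_rot: [-0.533, -3.086, -0.004]
force: [0.6, 0.1, -0.1]
width: 0.543
```

Run:
```python
from m import *
s,a,M=tool(); print(s["clock"],s["position"],a,s["joints"].round(2),s["force"],s["ft_torque"])
c=cam("wrist"); im,D=eyes.get_image("wrist"); cv2.imwrite("pics/w3.png",im[...,::-1])
```

```text
6.3833 [ 0.5320288  -0.04852553  0.12842661] 70.41690176978707 [-0.14  0.42  0.18  1.93 -0.11  0.81  1.33] [ 0.648569    0.09404251 -0.12119076] [-0.05737898 -0.00930943 -0.01732314]
```

View pics/w3.png

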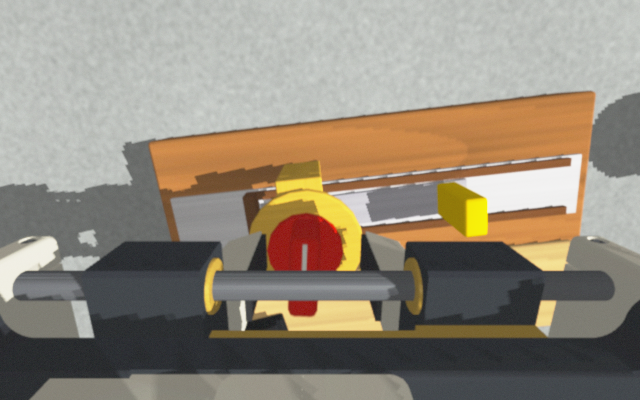

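>>> step_arm --series '[[[0.05,0.0005,-0.0025,0.0015,0],[0.05,0.0005,-0.0025,0.0015,0],[0.005,0.0005,-0.0025,0.0015,0],[0.005,0.0005,-0.0025,0.0015,0],[0.005,0.0005,-0.0025,0.0015,0],[0.005,0.0005,-0.0025,0.0015,0],[0.005,0.0005,-0.0025,0.0015,0],[0.005,0.0005,-0.0025,0.0015,0]]]' --squeeze 25

```text
clock: 7.1
position: [0.5332, -0.053, 0.1314]
ee_rot: [-0.535, -3.089, -0.001]
force: [-5.7, -13.3, 5.3]
width: 0.158
```

```bash
cat > st.py <<'E'
from m import *
s,a,M=tool(); f=s["force"]; print("t",s["clock"],"p",s["position"].round(4),"yaw",round(a,2),"j",s["joints"].round(2),"F",f.round(2),"Fx,Fy case",(f@EX).round(2),(f@EY).round(2),"T",s["ft_torque"].round(3),"w",round(s["width"]*91.8,1))
E
python3 st.py
```

```text
t 7.1 p [ 0.5332 -0.053   0.1314] yaw 70.36 j [-0.14  0.42  0.19  1.93 -0.11  0.82  1.33] F [ -5.68 -13.29   5.27] Fx,Fy case -2.55 -14.23 T [-3.052  1.204  0.007] w 14.5
```

>>> step_arm --series '[[[0.005,-0.0005,0,0,0],[0.005,-0.0005,0,0,-3],[0.005,-0.0005,0,0,-9],[0.005,-0.0005,0,0,-15],[0.005,-0.0005,0,0,-20]]]'

```text
clock: 7.52
position: [0.5329, -0.0537, 0.1314]
ee_rot: [-1.072, -2.946, -0.002]
force: [-0.1, -3.2, -1.0]
width: 0.15
```

```bash
python3 st.py
```

```text
t 7.5167 p [ 0.5329 -0.0537  0.1314] yaw 50.02 j [-0.2   0.42  0.28  1.93 -0.16  0.81  1.03] F [-0.11 -3.22 -0.99] Fx,Fy case 0.62 -3.16 T [-0.616 -0.17   0.109] w 13.7
```

>>> step_arm --series '[[[0.005,0,-0.0003,0,-5],[0.005,0,-0.0003,0,-11],[0.005,0,-0.0003,0,-17],[0.005,0,-0.0003,0,-23],[0.005,0,-0.0003,0,-29],[0.005,0,-0.0003,0,-35],[0.005,0,-0.0003,0,-41],[0.005,0,-0.0003,0,-47],[0.005,0,-0.0003,0,-52],[0.005,0,-0.0003,0,-56],[0.005,0,-0.0003,0,-56]]]'

```text
clock: 8.43
position: [0.5324, -0.0541, 0.1314]
ee_rot: [-2.334, -2.095, -0.005]
force: [-2.5, -1.0, 3.9]
width: 0.148
```

```bash
python3 st.py
```

```text
t 8.4333 p [ 0.5324 -0.0541  0.1314] yaw -6.17 j [-0.39  0.45  0.54  1.95 -0.31  0.83  0.21] F [-2.53 -1.01  3.92] Fx,Fy case -2.24 -1.56 T [-0.205  0.575 -0.044] w 13.6
```

>>> step_arm --series '[[[0.05,0,0,0,0],[0.05,0,0,0,0],[0.05,0,0,0,0],[0.05,0,0,0.02,0],[0.05,0,0,0.045,0],[0.05,0.006,0.03,0.05,-3],[0.05,0.014,0.065,0.045,-6.6],[0.05,0.022,0.101,0.03,-6.6],[0.05,0.022,0.101,-0.005,-6.6],[0.05,0.022,0.101,-0.04,-6.6],[0.05,0.022,0.101,-0.061,-6.6],[0.05,0.022,0.101,-0.061,-6.6],[0.05,0.022,0.101,-0.061,-6.6]]]' --squeeze 20

```text
clock: 9.52
position: [0.5539, 0.0466, 0.0699]
ee_rot: [-2.45, -1.957, -0.003]
force: [-0.1, -0.7, 0.5]
width: 0.542
```

```bash
python3 st.py
```

```text
t 9.5167 p [0.5539 0.0466 0.0699] yaw -12.75 j [-0.52  0.56  0.49  1.95 -0.4   0.73 -0.01] F [-0.13 -0.67  0.5 ] Fx,Fy case 0.02 -0.69 T [-0.111  0.061  0.007] w 49.7
```

>>> step_arm --series '[[[0.015,0,0,0,0],[0.015,0,0,0,0],[0.015,0,0,0,0],[0.015,0,0,0,0],[0.015,0,0,0,0],[0.015,0,0,0,0]]]'

```text
clock: 10.02
position: [0.5545, 0.0468, 0.0708]
ee_rot: [-2.45, -1.958, -0.005]
force: [-1.9, 0.5, 6.3]
width: 0.259
```

```bash
python3 st.py
```

```text
t 10.0167 p [0.5545 0.0468 0.0708] yaw -12.74 j [-0.53  0.56  0.49  1.95 -0.4   0.73 -0.01] F [-1.88  0.48  6.28] Fx,Fy case -1.94 0.05 T [-0.111  0.263  0.015] w 23.8
```

>>> step_arm --series '[[[0.015,0,0,0,0],[0.015,0,0,0,0],[0.015,0,0,0,0]]]'

```text
clock: 10.27
position: [0.5545, 0.0468, 0.0709]
ee_rot: [-2.45, -1.958, -0.005]
force: [0.6, -0.0, 0.2]
width: 0.26
```

```bash
python3 st.py
```

```text
t 10.2667 p [0.5545 0.0468 0.0709] yaw -12.74 j [-0.53  0.56  0.49  1.95 -0.4   0.73 -0.01] F [ 0.63 -0.    0.17] Fx,Fy case 0.61 0.14 T [-0.072  0.057  0.029] w 23.9
```

>>> step_arm --series '[[[0.015,0.0001,0.0004,0,0],[0.015,0.0002,0.0008,0,0],[0.015,0.0003,0.0012,0,0],[0.015,0.0004,0.0016,0,0],[0.015,0.0005,0.002,0,0],[0.015,0.0005,0.0024,0,0],[0.015,0.0006,0.0028,0,0],[0.015,0.0007,0.0032,0,0],[0.015,0.0008,0.0036,0,0],[0.015,0.0009,0.004,0,0]]]'

```text
clock: 11.1
position: [0.5553, 0.0509, 0.0709]
ee_rot: [-2.45, -1.958, -0.005]
force: [-0.1, -0.6, 0.8]
width: 0.259
```

```bash
python3 st.py
```

```text
t 11.1 p [0.5553 0.0509 0.0709] yaw -12.74 j [-0.53  0.56  0.49  1.95 -0.4   0.73 -0.02] F [-0.11 -0.64  0.8 ] Fx,Fy case 0.04 -0.65 T [-0.242  0.107 -0.04 ] w 23.7
```

>>> step_arm --series '[[[0.015,-0.0004,-0.002,0,0],[0.015,-0.0009,-0.004,0,0],[0.015,-0.0012,-0.0054,0,0],[0.015,-0.0012,-0.0054,0,0],[0.015,-0.001,-0.0044,0,0],[0.05,-0.001,-0.0042,0,0],[0.05,-0.001,-0.0042,0,0],[0.05,-0.001,-0.0042,0,0],[0.05,-0.001,-0.0042,0.03,0],[0.05,-0.001,-0.0042,0.068,3],[0.05,-0.005,-0.025,0.1,6.6],[0.05,-0.013,-0.062,0.11,6.6],[0.05,-0.021,-0.095,0.105,6.6],[0.05,-0.0227,-0.1049,0.085,6.6],[0.05,-0.0227,-0.1049,0.06,6.6],[0.05,-0.0227,-0.1049,0.06,6.6],[0.05,-0.0227,-0.1049,0.06,6.6],[0.005,-0.0227,-0.1049,0.06,6.6],[0.005,-0.0227,-0.1049,0.06,6.6],[0.005,-0.0227,-0.1049,0.06,6.6]]]'

```text
clock: 12.77
position: [0.5334, -0.0535, 0.1319]
ee_rot: [-2.332, -2.097, -0.007]
force: [-0.4, 0.6, 0.2]
width: 0.374
```

```bash
python3 st.py
```

```text
t 12.7667 p [ 0.5334 -0.0535  0.1319] yaw -6.08 j [-0.39  0.45  0.54  1.95 -0.31  0.83  0.21] F [-0.43  0.62  0.23] Fx,Fy case -0.56 0.51 T [-0.148  0.051  0.062] w 34.3
```

>>> step_arm --series '[[[0.005,0,0,0,0],[0.005,0,0,0,0],[0.005,0,0,0,0]]]' --squeeze 25

```text
clock: 13.02
position: [0.533, -0.0531, 0.1322]
ee_rot: [-2.331, -2.097, -0.006]
force: [-16.0, 1.7, 11.0]
width: 0.155
```

```bash
python3 st.py
```

```text
t 13.0167 p [ 0.533  -0.0531  0.1322] yaw -6.05 j [-0.39  0.45  0.54  1.95 -0.31  0.83  0.21] F [-15.96   1.73  11.05] Fx,Fy case -15.94 -1.91 T [ 0.313  3.544 -0.   ] w 14.2
```

>>> step_arm --series '[[[0.005,-0.0003,0,0,0],[0.005,-0.0003,-0.0003,0,-2],[0.005,-0.0003,-0.0004,0,-6],[0.005,-0.0003,-0.0005,0,-11],[0.005,-0.0003,-0.0005,0,-16],[0.005,-0.0003,-0.0005,0,-20],[0.005,-0.0003,-0.0005,0,-24],[0.005,-0.0003,-0.0005,0,-27],[0.005,-0.0003,-0.0005,0,-28.5],[0.005,-0.0003,-0.0005,0,-28.5]]]'

```text
clock: 13.85
position: [0.5326, -0.0532, 0.1321]
ee_rot: [-2.777, -1.459, -0.008]
force: [-1.0, 3.0, 1.0]
width: 0.152
```

```bash
python3 st.py
```

```text
t 13.85 p [ 0.5326 -0.0532  0.1321] yaw -34.56 j [-0.48  0.47  0.68  1.96 -0.4   0.84 -0.19] F [-0.99  3.    1.02] Fx,Fy case -1.64 2.7 T [ 0.298  0.299 -0.06 ] w 13.9
```

>>> step_arm --series '[[[0.05,0,0,0,0],[0.05,0,0,0,0],[0.05,0,0,0,0],[0.05,0,0,0.025,0],[0.05,0.002,0.01,0.045,5],[0.05,0.008,0.038,0.048,11],[0.05,0.016,0.073,0.042,17],[0.05,0.022,0.1,0.025,21.8],[0.05,0.022,0.1,-0.01,21.8],[0.05,0.022,0.1,-0.045,21.8],[0.05,0.022,0.1,-0.061,21.8],[0.05,0.022,0.1,-0.061,21.8],[0.05,0.022,0.1,-0.061,21.8],[0.015,0.022,0.1,-0.061,21.8],[0.015,0.022,0.1,-0.061,21.8],[0.015,0.022,0.1,-0.061,21.8],[0.015,0.022,0.1,-0.061,21.8],[0.015,0.022,0.1,-0.061,21.8],[0.015,0.022,0.1,-0.061,21.8]]]' --squeeze 20

```text
clock: 15.43
position: [0.5552, 0.0469, 0.072]
ee_rot: [-2.45, -1.957, -0.009]
force: [-2.2, 0.6, 7.2]
width: 0.261
```

>>> step_arm --series '[[[0.015,0,0,0,0],[0.015,0,0,0,0],[0.015,0,0,0,0]]]'

```text
clock: 15.68
position: [0.5551, 0.047, 0.072]
ee_rot: [-2.45, -1.957, -0.009]
force: [0.0, 0.7, 1.3]
width: 0.259
```

```bash
python3 st.py
```

```text
t 15.6833 p [0.5551 0.047  0.072 ] yaw -12.75 j [-0.54  0.56  0.51  1.95 -0.42  0.73  0.  ] F [0.03 0.67 1.27] Fx,Fy case -0.12 0.66 T [-0.026 -0.     0.074] w 23.8
```

>>> step_arm --series '[[[0.015,0.0001,0.0004,0,0],[0.015,0.0002,0.0008,0,0],[0.015,0.0003,0.0012,0,0],[0.015,0.0004,0.0016,0,0],[0.015,0.0005,0.002,0,0],[0.015,0.0005,0.0024,0,0],[0.015,0.0006,0.0028,0,0],[0.015,0.0007,0.0032,0,0],[0.015,0.0008,0.0036,0,0],[0.015,0.0009,0.004,0,0]]]'

```text
clock: 16.52
position: [0.556, 0.051, 0.072]
ee_rot: [-2.45, -1.957, -0.009]
force: [-0.1, -0.5, 1.9]
width: 0.256
```

```bash
python3 st.py
```

```text
t 16.5167 p [0.556 0.051 0.072] yaw -12.75 j [-0.54  0.57  0.51  1.95 -0.42  0.73 -0.01] F [-0.05 -0.52  1.89] Fx,Fy case 0.07 -0.52 T [-0.363  0.087  0.03 ] w 23.5
```

>>> step_arm --series '[[[0.015,-0.0004,-0.002,0,0],[0.015,-0.0009,-0.004,0,0],[0.015,-0.0012,-0.0056,0,0],[0.015,-0.0012,-0.0056,0,0],[0.015,-0.001,-0.0044,0,0],[0.05,-0.001,-0.0042,0,0],[0.05,-0.001,-0.0042,0,0],[0.05,-0.001,-0.0042,0,0],[0.05,-0.001,-0.0042,0.03,0],[0.05,-0.001,-0.0042,0.068,-4],[0.05,-0.005,-0.025,0.1,-10],[0.05,-0.013,-0.062,0.11,-16],[0.05,-0.021,-0.095,0.105,-21.8],[0.05,-0.0233,-0.1043,0.085,-21.8],[0.05,-0.0233,-0.1043,0.059,-21.8],[0.05,-0.0233,-0.1043,0.059,-21.8],[0.05,-0.0233,-0.1043,0.059,-21.8],[0.005,-0.0233,-0.1043,0.059,-21.8],[0.005,-0.0233,-0.1043,0.059,-21.8],[0.005,-0.0233,-0.1043,0.059,-21.8]]]'

```text
clock: 18.18
position: [0.5335, -0.0529, 0.132]
ee_rot: [-2.777, -1.461, -0.012]
force: [-0.2, -0.3, -0.3]
width: 0.379
```

>>> step_arm --series '[[[0.005,0,0,0,0],[0.005,0,0,0,0],[0.005,0,0,0,0]]]' --squeeze 25

```text
clock: 18.43
position: [0.5337, -0.0526, 0.1324]
ee_rot: [-2.776, -1.462, -0.013]
force: [-8.9, 7.2, 7.8]
width: 0.158
```

```bash
python3 st.py
```

```text
t 18.4333 p [ 0.5337 -0.0526  0.1324] yaw -34.47 j [-0.49  0.47  0.68  1.96 -0.41  0.84 -0.19] F [-8.9   7.23  7.81] Fx,Fy case -10.3 5.05 T [1.761 2.428 0.027] w 14.5
```

>>> step_arm --series '[[[0.005,-0.0004,0,0,0],[0.005,-0.0005,-0.0003,0,-2],[0.005,-0.0007,-0.0005,0,-6],[0.005,-0.0008,-0.0006,0,-11],[0.005,-0.0008,-0.0006,0,-16],[0.005,-0.0008,-0.0006,0,-20],[0.005,-0.0008,-0.0006,0,-24],[0.005,-0.0008,-0.0006,0,-25.8],[0.005,-0.0008,-0.0006,0,-25.8]]]'

```text
clock: 19.18
position: [0.5336, -0.0528, 0.1325]
ee_rot: [-3.035, -0.804, -0.016]
force: [4.2, 1.7, -3.0]
width: 0.152
```

```bash
python3 st.py
```

```text
t 19.1833 p [ 0.5336 -0.0528  0.1325] yaw -60.33 j [-0.58  0.51  0.81  1.97 -0.49  0.86 -0.55] F [ 4.18  1.68 -3.03] Fx,Fy case 3.69 2.58 T [ 0.243 -0.605 -0.028] w 14.0
```

>>> step_arm --series '[[[0.05,0,0,0,0],[0.05,0,0,0,0],[0.05,0,0,0,0],[0.05,0,0,0.025,0],[0.05,0.002,0.005,0.045,6],[0.05,0.005,0.025,0.048,13],[0.05,0.01,0.048,0.048,20],[0.05,0.016,0.073,0.042,27],[0.05,0.0212,0.0996,0.035,34],[0.05,0.0212,0.0996,0.02,41],[0.05,0.0212,0.0996,-0.01,47.6],[0.05,0.0212,0.0996,-0.045,47.6],[0.05,0.0212,0.0996,-0.0613,47.6],[0.05,0.0212,0.0996,-0.0613,47.6],[0.015,0.0212,0.0996,-0.0613,47.6],[0.015,0.0212,0.0996,-0.0613,47.6],[0.015,0.0212,0.0996,-0.0613,47.6],[0.015,0.0212,0.0996,-0.0613,47.6],[0.015,0.0212,0.0996,-0.0613,47.6],[0.015,0.0212,0.0996,-0.0613,47.6]]]' --squeeze 20

```text
clock: 20.85
position: [0.5555, 0.047, 0.0723]
ee_rot: [-2.45, -1.958, -0.016]
force: [-1.4, 0.5, 7.6]
width: 0.259
```

>>> step_arm --series '[[[0.015,0,0,0,0],[0.015,0,0,0,0],[0.015,0,0,0,0]]]'

```text
clock: 21.1
position: [0.5555, 0.0471, 0.0725]
ee_rot: [-2.45, -1.959, -0.017]
force: [-0.7, 1.3, -1.2]
width: 0.257
```

```bash
python3 st.py
```

```text
t 21.1 p [0.5555 0.0471 0.0725] yaw -12.72 j [-0.55  0.57  0.53  1.95 -0.43  0.73  0.02] F [-0.7   1.27 -1.24] Fx,Fy case -0.96 1.08 T [-0.1    0.124 -0.022] w 23.6
```

>>> step_arm --series '[[[0.015,0.0001,0.0004,0,0],[0.015,0.0002,0.0008,0,0],[0.015,0.0003,0.0012,0,0],[0.015,0.0004,0.0016,0,0],[0.015,0.0005,0.002,0,0],[0.015,0.0005,0.0024,0,0],[0.015,0.0006,0.0028,0,0],[0.015,0.0007,0.0032,0,0],[0.015,0.0008,0.0036,0,0],[0.015,0.0009,0.004,0,0]]]'

```text
clock: 21.93
position: [0.5564, 0.0511, 0.0724]
ee_rot: [-2.45, -1.959, -0.017]
force: [-0.4, -2.0, -1.1]
width: 0.261
```

```bash
python3 st.py
```

```text
t 21.9333 p [0.5564 0.0511 0.0724] yaw -12.72 j [-0.55  0.57  0.53  1.95 -0.43  0.73  0.01] F [-0.41 -1.99 -1.12] Fx,Fy case 0.05 -2.03 T [-0.407  0.106  0.044] w 23.9
```

>>> step_arm --series '[[[0.015,0.0001,0.0006,-0.0002,0],[0.015,0.0002,0.001,-0.0002,0],[0.015,0.0003,0.0014,-0.0002,0],[0.015,0.0004,0.0018,-0.0002,0],[0.015,0.0005,0.0022,-0.0002,0],[0.015,0.0006,0.0026,-0.0002,0]]]'

```text
clock: 22.43
position: [0.5571, 0.0536, 0.0724]
ee_rot: [-2.45, -1.959, -0.017]
force: [-0.9, -3.8, 2.9]
width: 0.264
```

```bash
cat > rest.py <<'E'
from m import *
L=[]
for i in range(6):
    s=observe(); L.append(np.r_[s["force"]@EX,s["force"]@EY,s["force"][2]]); eyes.get_image("top")
print(np.array(L).round(2).tolist(), "mean",np.mean(L[1:],0).round(2),s["position"].round(4),s["clock"])
E
python3 st.py; python3 rest.py
```

```text
t 22.4333 p [0.5571 0.0536 0.0724] yaw -12.73 j [-0.56  0.57  0.53  1.95 -0.43  0.73  0.01] F [-0.9  -3.82  2.88] Fx,Fy case -0.01 -3.92 T [-0.962  0.313  0.033] w 24.2
[[-0.01, -3.92, 2.88], [0.5, -3.83, 3.1], [-0.55, -3.74, 3.13], [-0.19, -3.74, 3.78], [-0.8, -3.83, 4.42], [0.5, -2.53, 4.69]] mean [-0.11 -3.53  3.83] [0.5572 0.0536 0.0724] 22.6833
```

>>> step_arm --series '[[[0.015,-0.0005,-0.002,0,0],[0.015,-0.0009,-0.004,0,0],[0.015,-0.0014,-0.006,0,0],[0.015,-0.0018,-0.008,0,0],[0.015,-0.0018,-0.008,0,0],[0.015,-0.0018,-0.008,0,0]]]'

```text
clock: 23.23
position: [0.5556, 0.0464, 0.0724]
ee_rot: [-2.449, -1.959, -0.018]
force: [1.4, 4.0, 1.5]
width: 0.258
```

```bash
python3 st.py
```

```text
t 23.2333 p [0.5556 0.0464 0.0724] yaw -12.69 j [-0.54  0.56  0.52  1.95 -0.43  0.73  0.02] F [1.38 3.95 1.47] Fx,Fy case 0.45 4.16 T [ 0.882 -0.174  0.025] w 23.7
```

>>> step_arm --series '[[[0.015,-0.0003,-0.0012,0,0],[0.015,-0.0004,-0.0018,0,0],[0.015,-0.0004,-0.0018,0,0]]]'

```text
clock: 23.48
position: [0.5555, 0.0463, 0.0726]
ee_rot: [-2.447, -1.96, -0.021]
force: [1.6, 6.9, 2.7]
width: 0.261
```

>>> step_arm --series '[[[0.015,0,0.0002,0,0],[0.05,0,0.0002,0,0],[0.05,0,0.0002,0,0],[0.05,0,0.0002,0,0],[0.05,0,0.0002,0.03,0],[0.05,0,0.0002,0.068,-6.5],[0.05,-0.004,-0.018,0.1,-13],[0.05,-0.01,-0.045,0.11,-20],[0.05,-0.015,-0.068,0.11,-27],[0.05,-0.02,-0.088,0.105,-34],[0.05,-0.0225,-0.0994,0.1,-41],[0.05,-0.0225,-0.0994,0.085,-47.6],[0.05,-0.0225,-0.0994,0.0585,-47.6],[0.05,-0.0225,-0.0994,0.0585,-47.6],[0.03,-0.0225,-0.0994,0.0585,-47.6],[0.005,-0.0225,-0.0994,0.0585,-47.6],[0.005,-0.0225,-0.0994,0.0585,-47.6],[0.005,-0.0225,-0.0994,0.0585,-47.6]]]'

```text
clock: 24.98
position: [0.5337, -0.0532, 0.1322]
ee_rot: [-3.036, -0.808, -0.026]
force: [0.4, 0.1, 0.9]
width: 0.305
```

>>> step_arm --series '[[[0.005,0,0,0,0],[0.005,0,0,0,0],[0.005,0,0,0,0]]]' --squeeze 25

```text
clock: 25.23
position: [0.5339, -0.0526, 0.1329]
ee_rot: [-3.034, -0.808, -0.027]
force: [-2.0, 3.1, 7.9]
width: 0.151
```

```bash
python3 st.py
```

```text
t 25.2333 p [ 0.5339 -0.0526  0.1329] yaw -60.16 j [-0.58  0.5   0.82  1.98 -0.5   0.85 -0.54] F [-2.04  3.08  7.88] Fx,Fy case -2.68 2.54 T [0.542 0.613 0.02 ] w 13.9
```

>>> step_arm --series '[[[0.005,-0.0003,0,0,0],[0.005,-0.0005,-0.0003,0,-2],[0.005,-0.0007,-0.0005,0,-5],[0.005,-0.0007,-0.0005,0,-8],[0.005,-0.0007,-0.0005,0,-10.4],[0.005,-0.0007,-0.0005,0,-10.4],[0.005,-0.0007,-0.0005,0,-10.4]]]'

```text
clock: 25.82
position: [0.5339, -0.0529, 0.133]
ee_rot: [3.095, 0.533, 0.029]
force: [3.9, 0.6, -5.3]
width: 0.149
```

```bash
python3 st.py
```

```text
t 25.8167 p [ 0.5339 -0.0529  0.133 ] yaw -70.46 j [-0.61  0.52  0.87  1.98 -0.53  0.86 -0.68] F [ 3.93  0.56 -5.32] Fx,Fy case 3.71 1.43 T [ 0.15  -0.839 -0.042] w 13.7
```

>>> step_arm --series '[[[0.05,0,0,0,0],[0.05,0,0,0,0],[0.05,0,0,0,0],[0.05,0,0,0.025,0],[0.05,0.002,0.005,0.045,7],[0.05,0.005,0.025,0.048,14],[0.05,0.01,0.048,0.048,21],[0.05,0.016,0.073,0.042,28],[0.05,0.0213,0.0995,0.04,35],[0.05,0.0213,0.0995,0.035,42],[0.05,0.0213,0.0995,0.02,49],[0.05,0.0213,0.0995,-0.005,56],[0.05,0.0213,0.0995,-0.04,57.7],[0.05,0.0213,0.0995,-0.061,57.7],[0.05,0.0213,0.0995,-0.061,57.7],[0.05,0.0213,0.0995,-0.061,57.7],[0.02,0.0213,0.0995,-0.061,57.7],[0.015,0.0213,0.0995,-0.061,57.7],[0.015,0.0213,0.0995,-0.061,57.7],[0.015,0.0213,0.0995,-0.061,57.7]]]' --squeeze 20

```text
clock: 27.48
position: [0.5559, 0.0468, 0.0731]
ee_rot: [-2.448, -1.956, -0.029]
force: [0.6, 0.5, 0.6]
width: 0.303
```

>>> step_arm --series '[[[0.015,0,0,0,0],[0.015,0,0,0,0],[0.015,0,0,0,0]]]'

```text
clock: 27.73
position: [0.5559, 0.047, 0.0734]
ee_rot: [-2.448, -1.956, -0.029]
force: [-1.3, 0.1, 1.9]
width: 0.261
```

>>> step_arm --series '[[[0.015,0,0,0,0],[0.015,0,0,0,0],[0.015,0,0,0,0]]]'

```text
clock: 27.98
position: [0.5558, 0.047, 0.0733]
ee_rot: [-2.448, -1.956, -0.029]
force: [-0.4, -0.2, 0.5]
width: 0.258
```

```bash
python3 st.py
```

```text
t 27.9833 p [0.5558 0.047  0.0733] yaw -12.75 j [-0.55  0.56  0.53  1.96 -0.45  0.73  0.03] F [-0.39 -0.18  0.53] Fx,Fy case -0.34 -0.27 T [-0.114  0.273 -0.064] w 23.6
```

>>> step_arm --series '[[[0.015,0.0001,0.0005,0,0],[0.015,0.0002,0.001,0,0],[0.015,0.0003,0.0015,0,0],[0.015,0.0004,0.002,0,0],[0.015,0.0005,0.0025,0,0],[0.015,0.0007,0.003,0,0],[0.015,0.0008,0.0035,0,0],[0.015,0.0009,0.004,0,0],[0.015,0.001,0.0045,0,0],[0.015,0.0011,0.005,0,0]]]'

```text
clock: 28.82
position: [0.557, 0.052, 0.0733]
ee_rot: [-2.448, -1.956, -0.029]
force: [-0.2, -3.7, -0.2]
width: 0.261
```

```bash
python3 st.py
```

```text
t 28.8167 p [0.557  0.052  0.0733] yaw -12.74 j [-0.55  0.57  0.53  1.95 -0.45  0.73  0.03] F [-0.19 -3.69 -0.17] Fx,Fy case 0.64 -3.63 T [-1.129  0.349  0.003] w 23.9
```

>>> step_arm --series '[[[0.015,0.0002,0.0009,0,0],[0.015,0.0003,0.0014,0,0],[0.015,0.0004,0.0019,0,0],[0.015,0.0005,0.0024,0,0],[0.015,0.0007,0.0029,0,0],[0.015,0.0008,0.0034,0,0]]]'

```text
clock: 29.32
position: [0.5578, 0.0554, 0.0734]
ee_rot: [-2.448, -1.956, -0.029]
force: [-1.8, -3.7, 0.5]
width: 0.26
```

```bash
python3 st.py; python3 rest.py
```

```text
t 29.3167 p [0.5578 0.0554 0.0734] yaw -12.75 j [-0.56  0.57  0.53  1.95 -0.45  0.73  0.02] F [-1.85 -3.73  0.51] Fx,Fy case -0.96 -4.05 T [-1.07   0.363  0.075] w 23.9
[[-0.96, -4.05, 0.51], [0.51, -4.94, 1.18], [-0.14, -4.83, -0.15], [0.89, -4.81, 1.1], [0.21, -3.18, 0.19], [0.2, -3.42, 0.94]] mean [ 0.33 -4.23  0.65] [0.5578 0.0556 0.0733] 29.5667
```

>>> step_arm --series '[[[0.015,0.0002,0.0011,0,0],[0.015,0.0003,0.0016,0,0],[0.015,0.0004,0.0021,0,0],[0.015,0.0005,0.0026,0,0],[0.015,0.0007,0.0031,0,0],[0.015,0.0008,0.0036,0,0]]]'

```text
clock: 30.12
position: [0.5586, 0.0592, 0.0733]
ee_rot: [-2.448, -1.956, -0.029]
force: [-1.6, -4.0, 1.2]
width: 0.259
```

```bash
python3 st.py; python3 rest.py
```

```text
t 30.1167 p [0.5586 0.0592 0.0733] yaw -12.74 j [-0.57  0.57  0.53  1.95 -0.45  0.73  0.01] F [-1.59 -3.97  1.24] Fx,Fy case -0.65 -4.23 T [-1.049  0.429 -0.01 ] w 23.8
[[-0.65, -4.23, 1.24], [0.31, -4.27, 0.48], [-0.91, -4.26, -0.05], [-0.53, -3.78, 0.88], [-0.13, -3.58, 0.17], [-0.09, -4.48, -0.26]] mean [-0.27 -4.08  0.24] [0.5586 0.0593 0.0734] 30.3667
```

>>> step_arm --series '[[[0.015,-0.0004,-0.002,0,0],[0.015,-0.0009,-0.004,0,0],[0.015,-0.0014,-0.006,0,0],[0.015,-0.0018,-0.008,0,0],[0.015,-0.0023,-0.01,0,0],[0.015,-0.0028,-0.012,0,0],[0.015,-0.0032,-0.014,0,0],[0.015,-0.0032,-0.0142,0,0]]]'

```text
clock: 31.08
position: [0.5559, 0.0467, 0.0736]
ee_rot: [-2.446, -1.957, -0.033]
force: [1.7, 8.8, 1.9]
width: 0.263
```

```bash
python3 st.py
```

```text
t 31.0833 p [0.5559 0.0467 0.0736] yaw -12.67 j [-0.54  0.56  0.53  1.96 -0.45  0.73  0.04] F [1.72 8.84 1.94] Fx,Fy case -0.31 9.0 T [ 1.863 -0.276  0.028] w 24.1
```

>>> step_arm --series '[[[0.05,0,0.0002,0,0],[0.05,0,0.0002,0,0],[0.05,0,0.0002,0,0],[0.05,0,0.0002,0.03,0],[0.05,0,0.0002,0.068,-6.5],[0.05,-0.002,-0.01,0.1,-13],[0.05,-0.007,-0.032,0.11,-20],[0.05,-0.012,-0.054,0.11,-27],[0.05,-0.017,-0.075,0.11,-34],[0.05,-0.021,-0.092,0.105,-41],[0.05,-0.0226,-0.0996,0.1,-48],[0.05,-0.0226,-0.0996,0.09,-55],[0.05,-0.0226,-0.0996,0.075,-57.8],[0.05,-0.0226,-0.0996,0.0575,-57.8],[0.04,-0.0226,-0.0996,0.0575,-57.8],[0.03,-0.0226,-0.0996,0.0575,-57.8],[0.005,-0.0226,-0.0996,0.0575,-57.8],[0.005,-0.0226,-0.0996,0.0575,-57.8],[0.005,-0.0226,-0.0996,0.0575,-57.8],[0.005,-0.0226,-0.0996,0.0575,-57.8]]]'

```text
clock: 32.75
position: [0.5336, -0.053, 0.1318]
ee_rot: [3.094, 0.533, 0.037]
force: [0.2, -0.1, -0.1]
width: 0.154
```

>>> step_arm --series '[[[0.005,-0.0003,0,0,0],[0.005,-0.0003,0,0,0]]]' --squeeze 25

```text
clock: 32.92
position: [0.5336, -0.0529, 0.1318]
ee_rot: [3.093, 0.533, 0.038]
force: [1.9, -0.8, -5.1]
width: 0.15
```

```bash
python3 st.py
```

```text
t 32.9167 p [ 0.5336 -0.0529  0.1318] yaw -70.46 j [-0.62  0.52  0.88  1.99 -0.54  0.85 -0.68] F [ 1.9  -0.78 -5.14] Fx,Fy case 2.03 -0.33 T [-0.155 -0.31  -0.054] w 13.7
```

>>> step_arm --series '[[[0.005,-0.0002,0,0,-1],[0.005,-0.0003,0,0,-2.5],[0.005,-0.0003,0,0,-3.6],[0.005,-0.0003,0,0,-3.6],[0.005,-0.0003,0,0,-3.6]]]'

```text
clock: 33.33
position: [0.5335, -0.053, 0.1318]
ee_rot: [3.107, 0.435, 0.039]
force: [5.2, -1.9, -6.7]
width: 0.152
```

```bash
python3 st.py
```

```text
t 33.3333 p [ 0.5335 -0.053   0.1318] yaw -74.07 j [-0.63  0.53  0.9   1.99 -0.55  0.86 -0.73] F [ 5.18 -1.89 -6.74] Fx,Fy case 5.47 -0.67 T [-0.265 -0.722 -0.059] w 13.9
```

>>> step_arm --series '[[[0.05,0,0,0,0],[0.05,0,0,0,0],[0.05,0,0,0,0],[0.05,0,0,0.025,0],[0.05,0.002,0.005,0.045,7],[0.05,0.005,0.025,0.048,14],[0.05,0.01,0.048,0.048,21],[0.05,0.016,0.073,0.042,28],[0.05,0.0218,0.0998,0.04,35],[0.05,0.0218,0.0998,0.035,42],[0.05,0.0218,0.0998,0.02,49],[0.05,0.0218,0.0998,0,56],[0.05,0.0218,0.0998,-0.035,61.3],[0.05,0.0218,0.0998,-0.0595,61.3],[0.05,0.0218,0.0998,-0.0595,61.3],[0.05,0.0218,0.0998,-0.0595,61.3]]]' --squeeze 20

```text
clock: 34.67
position: [0.5545, 0.0463, 0.0719]
ee_rot: [-2.448, -1.952, -0.032]
force: [-0.2, -0.3, -0.2]
width: 0.545
```

```bash
python3 rest.py
```

```text
[[-0.16, -0.31, -0.22], [0.53, -0.67, -0.64], [0.3, 1.11, 0.34], [0.57, 0.29, -0.47], [0.06, -0.07, 0.16], [0.17, 0.14, -0.28]] mean [ 0.32  0.16 -0.18] [0.5564 0.047  0.0739] 34.9167
```

>>> step_arm --series '[[[0.015,0,0,0,0],[0.015,0,0,0,0],[0.015,0,0,0,0],[0.015,0,0,0,0],[0.015,0,0,0,0]]]'

```text
clock: 35.38
position: [0.5561, 0.0471, 0.0737]
ee_rot: [-2.447, -1.955, -0.039]
force: [-1.1, -0.7, 3.8]
width: 0.259
```

>>> step_arm --series '[[[0.015,0,0,0,0],[0.015,0,0,0,0],[0.015,0,0,0,0]]]'

```text
clock: 35.63
position: [0.5561, 0.0471, 0.0738]
ee_rot: [-2.448, -1.955, -0.039]
force: [-0.0, 1.3, 1.6]
width: 0.26
```

```bash
python3 rest.py
```

```text
[[-0.34, 1.3, 1.62], [-0.92, -0.45, 1.75], [-0.51, 0.41, 2.25], [-0.98, -0.32, 1.78], [0.15, 0.53, 1.3], [-1.14, 0.47, 1.44]] mean [-0.68  0.13  1.7 ] [0.5561 0.0471 0.0737] 35.8833
```

>>> step_arm --series '[[[0.015,0.0001,0.0005,0.0002,0],[0.015,0.0002,0.001,0.0002,0],[0.015,0.0003,0.0015,0.0002,0],[0.015,0.0004,0.002,0.0002,0],[0.015,0.0005,0.0025,0.0002,0],[0.015,0.0007,0.003,0.0002,0],[0.015,0.0008,0.0035,0.0002,0]]]'

```text
clock: 36.52
position: [0.5565, 0.0493, 0.0737]
ee_rot: [-2.449, -1.954, -0.037]
force: [-1.2, -5.3, -0.1]
width: 0.258
```

```bash
python3 st.py
```

```text
t 36.5167 p [0.5565 0.0493 0.0737] yaw -12.83 j [-0.55  0.56  0.54  1.96 -0.46  0.72  0.04] F [-1.24 -5.31 -0.06] Fx,Fy case -0.02 -5.46 T [-1.149  0.428 -0.036] w 23.7
```

>>> step_arm --series '[[[0.015,0.0003,0.0012,0,0],[0.015,0.0004,0.0017,0,0],[0.015,0.0005,0.0022,0,0]]]'

```text
clock: 36.77
position: [0.5568, 0.05, 0.0737]
ee_rot: [-2.451, -1.953, -0.035]
force: [-1.9, -6.1, 1.2]
width: 0.26
```

```bash
python3 st.py
```

```text
t 36.7667 p [0.5568 0.05   0.0737] yaw -12.9 j [-0.55  0.56  0.54  1.96 -0.45  0.72  0.03] F [-1.93 -6.08  1.23] Fx,Fy case -0.51 -6.35 T [-1.287  0.412 -0.029] w 23.8
```

>>> step_arm --series '[[[0.015,0.0003,0.0012,0,0],[0.015,0.0004,0.0017,0,0],[0.015,0.0005,0.0022,0,0]]]'

```text
clock: 37.02
position: [0.557, 0.0507, 0.0738]
ee_rot: [-2.453, -1.952, -0.033]
force: [-0.6, -6.9, 1.9]
width: 0.26
```

```bash
python3 st.py
```

```text
t 37.0167 p [0.557  0.0507 0.0738] yaw -12.98 j [-0.56  0.56  0.54  1.96 -0.45  0.73  0.03] F [-0.63 -6.92  1.92] Fx,Fy case 0.94 -6.89 T [-1.33   0.49   0.011] w 23.9
```

>>> step_arm --series '[[[0.015,0.0003,0.0012,0,0],[0.015,0.0004,0.0017,0,0],[0.015,0.0005,0.0022,0,0]]]'

```text
clock: 37.27
position: [0.5573, 0.0513, 0.0738]
ee_rot: [-2.455, -1.951, -0.031]
force: [-1.8, -6.0, 1.8]
width: 0.259
```

```bash
python3 st.py; python3 rest.py
```

```text
t 37.2667 p [0.5573 0.0513 0.0738] yaw -13.06 j [-0.56  0.57  0.54  1.95 -0.45  0.73  0.03] F [-1.85 -6.05  1.77] Fx,Fy case -0.44 -6.31 T [-1.268  0.489  0.016] w 23.8
[[-0.44, -6.31, 1.77], [-0.14, -5.84, 2.54], [0.05, -7.1, 2.25], [-0.33, -7.6, 2.33], [-0.18, -6.3, 1.71], [-0.27, -6.27, 2.71]] mean [-0.17 -6.62  2.31] [0.5573 0.0514 0.0737] 37.5167
```

Run:
```python
from m import *
c=cam("wrist"); im,D=eyes.get_image("wrist"); np.savez("w5.npz",im=im); cv2.imwrite("pics/w5.png",im[...,::-1])
im,D=eyes.get_image("scene"); cv2.imwrite("pics/s5.png",cv2.resize(im[140:300,230:480][...,::-1],None,fx=3.2,fy=3.2,interpolation=cv2.INTER_CUBIC))
```

```text
(no output)
```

View pics/w5.png

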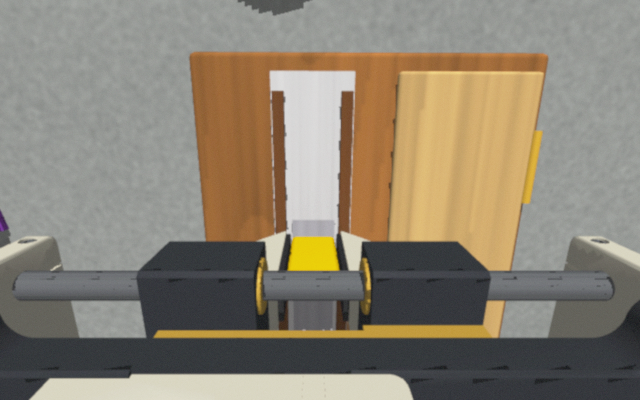

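View pics/s5.png

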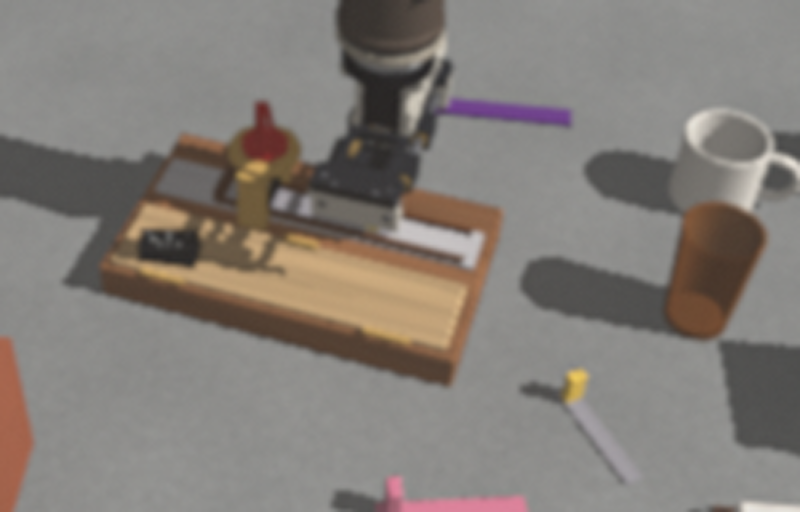

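>>> step_arm --series '[[[0.015,0.0003,0.0015,0.0004,0.3],[0.015,0.0005,0.0022,0.0004,0.3],[0.015,0.0006,0.0028,0.0004,0.3],[0.015,0.0008,0.0034,0.0004,0.3],[0.015,0.0009,0.004,0.0004,0.3],[0.015,0.001,0.0046,0.0004,0.3]]]'

```text
clock: 38.17
position: [0.5582, 0.0562, 0.074]
ee_rot: [-2.45, -1.958, -0.031]
force: [-0.7, -3.5, -4.2]
width: 0.262
```

```bash
python3 st.py; python3 rest.py
```

```text
t 38.1667 p [0.5582 0.0562 0.074 ] yaw -12.75 j [-0.57  0.57  0.54  1.95 -0.45  0.73  0.02] F [-0.74 -3.55 -4.15] Fx,Fy case 0.08 -3.62 T [-0.6    0.286 -0.02 ] w 24.0
[[0.08, -3.62, -4.15], [-0.11, -3.65, -3.68], [-0.26, -3.41, -3.26], [-0.21, -2.72, -3.53], [0.3, -3.52, -4.29], [-0.34, -2.29, -3.51]] mean [-0.12 -3.12 -3.65] [0.5583 0.0563 0.0741] 38.4167
```

>>> step_arm --series '[[[0.015,0.0002,0.0008,-0.0001,0],[0.015,0.0003,0.0013,-0.0001,0],[0.015,0.0004,0.0018,-0.0001,0],[0.015,0.0005,0.0023,-0.0001,0],[0.015,0.0006,0.0028,-0.0001,0],[0.015,0.0008,0.0034,-0.0001,0]]]'

```text
clock: 38.97
position: [0.5591, 0.0597, 0.0741]
ee_rot: [-2.45, -1.958, -0.032]
force: [-1.6, -3.7, -3.6]
width: 0.259
```

```bash
python3 st.py; python3 rest.py
```

```text
t 38.9667 p [0.5591 0.0597 0.0741] yaw -12.75 j [-0.57  0.57  0.54  1.95 -0.45  0.73  0.02] F [-1.59 -3.72 -3.64] Fx,Fy case -0.71 -3.98 T [-0.574  0.244 -0.017] w 23.8
[[-0.71, -3.98, -3.64], [0.61, -3.36, -3.76], [-0.24, -3.1, -3.16], [0.81, -3.08, -3.34], [0.95, -2.77, -3.73], [0.47, -3.23, -3.44]] mean [ 0.52 -3.11 -3.49] [0.5591 0.0598 0.0741] 39.2167
```

>>> step_arm --series '[[[0.015,0.0002,0.0008,-0.0006,0],[0.015,0.0003,0.0013,-0.0006,0],[0.015,0.0004,0.0018,-0.0006,0],[0.015,0.0005,0.0023,-0.0006,0],[0.015,0.0006,0.0028,-0.0006,0]]]'

```text
clock: 39.68
position: [0.5599, 0.0617, 0.0738]
ee_rot: [-2.451, -1.957, -0.032]
force: [-1.2, -5.9, 1.4]
width: 0.265
```

```bash
python3 st.py; python3 rest.py
```

```text
t 39.6833 p [0.5599 0.0617 0.0738] yaw -12.79 j [-0.58  0.57  0.54  1.95 -0.45  0.73  0.01] F [-1.22 -5.94  1.37] Fx,Fy case 0.15 -6.06 T [-1.132  0.498 -0.07 ] w 24.4
[[0.15, -6.06, 1.37], [0.02, -6.71, -0.08], [-1.15, -6.09, 0.6], [-0.28, -5.91, 0.28], [-0.5, -6.1, 0.44], [-1.18, -5.42, 0.87]] mean [-0.62 -6.05  0.42] [0.5599 0.0618 0.0738] 39.9333
```

>>> step_arm --series '[[[0.05,0,0,0,0],[0.05,0,0,0,0],[0.05,0,0,0,0],[0.05,0,0,0.03,0],[0.05,0,0,0.068,-6.5],[0.05,-0.003,-0.014,0.1,-13],[0.05,-0.009,-0.04,0.11,-20],[0.05,-0.015,-0.065,0.11,-27],[0.05,-0.02,-0.088,0.11,-34],[0.05,-0.024,-0.105,0.105,-41],[0.05,-0.0264,-0.1148,0.1,-48],[0.05,-0.0264,-0.1148,0.09,-55],[0.05,-0.0264,-0.1148,0.075,-61.3],[0.05,-0.0264,-0.1148,0.0575,-61.3],[0.04,-0.0264,-0.1148,0.0575,-61.3],[0.03,-0.0264,-0.1148,0.0575,-61.3],[0.005,-0.0264,-0.1148,0.0575,-61.3],[0.005,-0.0264,-0.1148,0.0575,-61.3],[0.005,-0.0264,-0.1148,0.0575,-61.3],[0.005,-0.0264,-0.1148,0.0575,-61.3]]]'

```text
clock: 41.65
position: [0.534, -0.053, 0.132]
ee_rot: [3.105, 0.435, 0.033]
force: [0.4, -0.2, 0.1]
width: 0.157
```

>>> step_arm --series '[[[0.005,0,0,0,0],[0.005,0,0,0,0]]]' --squeeze 25

```text
clock: 41.82
position: [0.5339, -0.0529, 0.132]
ee_rot: [3.105, 0.435, 0.033]
force: [1.2, -0.9, -2.5]
width: 0.149
```

```bash
python3 st.py
```

```text
t 41.8167 p [ 0.5339 -0.0529  0.132 ] yaw -74.06 j [-0.64  0.53  0.91  1.99 -0.55  0.86 -0.73] F [ 1.18 -0.9  -2.5 ] Fx,Fy case 1.35 -0.61 T [-0.01   0.032 -0.027] w 13.7
```

>>> step_arm --series '[[[0.005,0,0,0,0.8],[0.005,0,0,0,1.6],[0.005,0,0,0,2.2],[0.005,0,0,0,2.2],[0.005,0,0,0,2.2]]]'

```text
clock: 42.23
position: [0.5339, -0.0529, 0.132]
ee_rot: [3.097, 0.495, 0.033]
force: [1.0, -0.1, -2.6]
width: 0.15
```

```bash
python3 st.py
```

```text
t 42.2333 p [ 0.5339 -0.0529  0.132 ] yaw -71.85 j [-0.63  0.53  0.89  1.99 -0.55  0.86 -0.69] F [ 0.99 -0.1  -2.64] Fx,Fy case 0.98 0.13 T [0.08  0.127 0.015] w 13.8
```

>>> step_arm --series '[[[0.05,0,0,0,0],[0.05,0,0,0,0],[0.05,0,0,0,0],[0.05,0,0,0.025,0],[0.05,0.002,0.005,0.045,7],[0.05,0.005,0.025,0.048,14],[0.05,0.01,0.05,0.048,21],[0.05,0.017,0.08,0.042,28],[0.05,0.0255,0.1147,0.04,35],[0.05,0.0255,0.1147,0.035,42],[0.05,0.0255,0.1147,0.02,49],[0.05,0.0255,0.1147,0,56],[0.05,0.0255,0.1147,-0.035,59.1],[0.05,0.0255,0.1147,-0.0585,59.1],[0.05,0.0255,0.1147,-0.0585,59.1],[0.05,0.0255,0.1147,-0.0585,59.1],[0.02,0.0255,0.1147,-0.0585,59.1],[0.015,0.0255,0.1147,-0.0585,59.1],[0.015,0.0255,0.1147,-0.0585,59.1],[0.015,0.0255,0.1147,-0.0585,59.1]]]' --squeeze 20

```text
clock: 43.9
position: [0.5601, 0.0621, 0.0747]
ee_rot: [-2.45, -1.958, -0.036]
force: [0.3, 0.1, -0.8]
width: 0.302
```

>>> step_arm --series '[[[0.015,0,0,0,0],[0.015,0,0,0,0],[0.015,0,0,0,0]]]'

```text
clock: 44.15
position: [0.5601, 0.0621, 0.0749]
ee_rot: [-2.45, -1.958, -0.037]
force: [0.2, -0.2, 0.9]
width: 0.258
```

>>> step_arm --series '[[[0.015,0,0,0,0],[0.015,0,0,0,0]]]'

```text
clock: 44.32
position: [0.5601, 0.0622, 0.0749]
ee_rot: [-2.45, -1.958, -0.037]
force: [-0.0, 0.6, 0.4]
width: 0.259
```

```bash
python3 st.py; python3 rest.py
```

```text
t 44.3167 p [0.5601 0.0622 0.0749] yaw -12.74 j [-0.58  0.57  0.54  1.95 -0.46  0.73  0.02] F [-0.03  0.57  0.44] Fx,Fy case -0.15 0.55 T [-0.16   0.245 -0.035] w 23.8
[[-0.15, 0.55, 0.44], [-0.72, -0.97, 0.01], [0.46, 1.09, 0.24], [-0.35, -0.65, 0.34], [-0.29, 0.06, 0.42], [-0.31, -1.03, 0.47]] mean [-0.24 -0.3   0.3 ] [0.5601 0.0621 0.0749] 44.5667
```

>>> step_arm --series '[[[0.015,0.0001,0.0005,0,0],[0.015,0.0002,0.001,0,0],[0.015,0.0003,0.0015,0,0],[0.015,0.0004,0.002,0,0],[0.015,0.0005,0.0025,0,0],[0.015,0.0007,0.003,0,0]]]'

```text
clock: 45.12
position: [0.5606, 0.0638, 0.0749]
ee_rot: [-2.452, -1.957, -0.035]
force: [-1.5, -6.0, 1.8]
width: 0.259
```

```bash
python3 st.py; python3 rest.py
```

```text
t 45.1167 p [0.5606 0.0638 0.0749] yaw -12.81 j [-0.58  0.57  0.55  1.95 -0.46  0.73  0.01] F [-1.45 -6.02  1.84] Fx,Fy case -0.06 -6.19 T [-1.171  0.467 -0.059] w 23.8
[[-0.06, -6.19, 1.84], [-0.05, -4.47, 2.57], [0.12, -5.12, 0.84], [-0.27, -5.74, 1.6], [-0.34, -4.7, 1.01], [-0.21, -4.55, 1.1]] mean [-0.15 -4.91  1.42] [0.5606 0.0639 0.0749] 45.3667
```

>>> step_arm --series '[[[0.015,0.0002,0.0009,0,0],[0.015,0.0003,0.0014,0,0],[0.015,0.0004,0.0019,0,0],[0.015,0.0005,0.0023,0,0]]]'

```text
clock: 45.75
position: [0.5611, 0.0652, 0.0749]
ee_rot: [-2.453, -1.957, -0.034]
force: [-2.0, -6.8, 1.4]
width: 0.258
```

```bash
python3 st.py; python3 rest.py
```

```text
t 45.75 p [0.5611 0.0652 0.0749] yaw -12.85 j [-0.59  0.57  0.55  1.94 -0.46  0.73  0.01] F [-1.97 -6.78  1.41] Fx,Fy case -0.39 -7.05 T [-1.207  0.435 -0.057] w 23.7
[[-0.39, -7.05, 1.41], [0.15, -6.57, 0.54], [-1.02, -5.14, 1.78], [-0.07, -5.11, 1.8], [-0.29, -5.88, 1.7], [0.66, -6.3, 1.57]] mean [-0.11 -5.8   1.48] [0.5611 0.0653 0.0749] 46.0
```

>>> step_arm --series '[[[0.015,0.0003,0.0014,0.0003,0],[0.015,0.0004,0.0018,0.0003,0],[0.015,0.0005,0.0022,0.0003,0],[0.015,0.0006,0.0026,0.0003,0]]]'

```text
clock: 46.38
position: [0.5616, 0.0679, 0.075]
ee_rot: [-2.453, -1.957, -0.034]
force: [-0.7, -3.6, -2.2]
width: 0.262
```

```bash
python3 st.py; python3 rest.py
```

```text
t 46.3833 p [0.5616 0.0679 0.075 ] yaw -12.85 j [-0.59  0.57  0.55  1.94 -0.46  0.73  0.  ] F [-0.74 -3.63 -2.19] Fx,Fy case 0.1 -3.7 T [-0.757  0.288  0.015] w 24.0
[[0.1, -3.7, -2.19], [-0.03, -2.81, -1.8], [0.93, -4.27, -2.08], [0.46, -3.3, -1.61], [-0.18, -3.19, -2.73], [-0.97, -3.14, -2.33]] mean [ 0.04 -3.34 -2.11] [0.5616 0.068  0.0751] 46.6333
```

>>> step_arm --series '[[[0.015,0,0,0,0],[0.05,0,0,0,0],[0.05,0,0,0,0],[0.05,0,0,0,0],[0.05,0,0,0,0],[0.05,0,0,0.03,0],[0.05,0,0,0.07,0],[0.05,0,0,0.115,0],[0.05,0,0,0.115,0],[0.05,0,0,0.115,0]]]'

```text
clock: 47.52
position: [0.5636, 0.0684, 0.1931]
ee_rot: [-2.454, -1.959, -0.043]
force: [-0.3, -0.2, -0.6]
width: 0.547
```

```bash
python3 st.py
python3 - <<'E'
from m import *
c=cam("wrist"); im,D=eyes.get_image("wrist"); np.savez("w6.npz",im=im); cv2.imwrite("pics/w6.png",im[...,::-1])
print(blobs(im,"yel",(250,100,380,290))[1]); print(c[1], [int(x) for x in im[150:250,312].astype(int)[:,2]])
E
```

```text
t 47.5167 p [0.5636 0.0684 0.1931] yaw -12.82 j [-0.68  0.42  0.66  1.83 -0.33  0.97 -0.11] F [-0.29 -0.19 -0.58] Fx,Fy case -0.24 -0.25 T [-0.143  0.093 -0.022] w 50.2
[([294, 191, 30, 28, 777], [308.6, 204.8]), ([354, 252, 5, 18, 77], [356.2, 261.1])]
[0.57653773 0.137671   0.33932613] [215, 215, 216, 214, 216, 215, 215, 214, 215, 215, 215, 214, 214, 215, 214, 214, 215, 213, 215, 215, 215, 215, 214, 214, 215, 215, 214, 214, 216, 213, 200, 183, 176, 176, 177, 177, 179, 176, 177, 171, 125, 10, 10, 10, 10, 10, 10, 10, 10, 10, 10, 10, 10, 10, 10, 10, 10, 10, 10, 10, 10, 10, 10, 10, 10, 10, 10, 10, 10, 76, 98, 99, 96, 99, 97, 99, 97, 100, 98, 98, 96, 99, 99, 95, 98, 97, 101, 99, 99, 98, 97, 101, 97, 97, 100, 98, 97, 96, 97, 96]
```

View pics/w6.png

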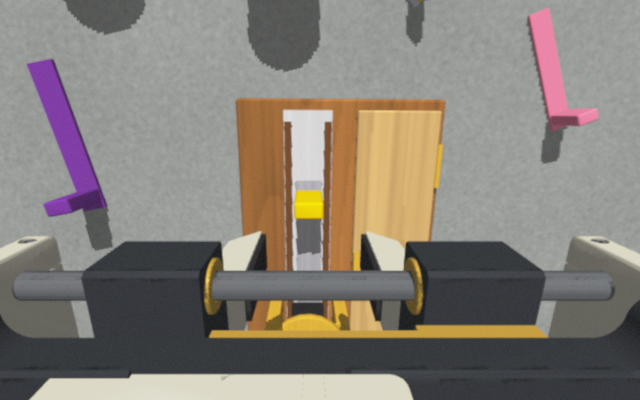

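Run:
```python
from m import *
c6=cam("wrist"); im=np.load("w6.npz")["im"]
print(im[100:118,312].astype(int).sum(1).tolist(), np.load("w1.npz")["im"][120:175,312].astype(int).sum(1).tolist())
a=ray(c6,312,180.5,.046); b=ray(c6,312,109.5,.042); print("strip end to track end now",(b-a)@EY)
t=[ray(c6,309,v,.092) for v in(204.5,219)]; print("tab", np.mean(t,0), "from screw",(np.mean(t,0)-[.5327,-.0532,.092])@EY)
im,D=eyes.get_image("top"); cv2.imwrite("pics/t6.png",im[...,::-1])
```

```text
[357, 341, 336, 342, 349, 340, 356, 350, 360, 443, 577, 644, 651, 650, 647, 651, 649, 646] [339, 334, 318, 312, 306, 306, 316, 324, 330, 342, 451, 585, 642, 646, 643, 648, 643, 648, 649, 642, 641, 649, 645, 645, 646, 643, 648, 646, 645, 647, 645, 646, 652, 648, 647, 646, 643, 645, 642, 647, 647, 648, 647, 650, 646, 645, 644, 646, 614, 558, 546, 547, 556, 542, 547]
strip end to track end now 0.06298947198138047
tab [0.55874396 0.06416528 0.092     ] from screw 0.1202158336018589
```

View pics/t6.png

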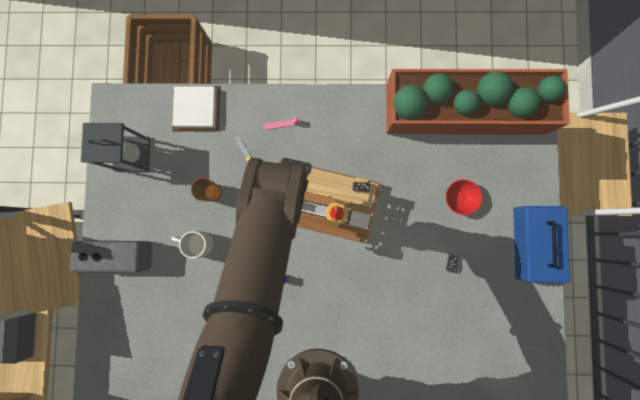

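```bash
python3 -c "
from cell import arm,observe
print(observe()['clock']); print(arm.sign_off())"
```

```text
47.6167
the job is handed in; nothing more can be done
None
```

The job is handed in at 47.6 s. The blade is drawn back about 20 mm from home and still nipped under the gate, with a drag of roughly 5 N.

**What I did:** I pushed the blade home against the end stop, where the push force rose to about 14 N with the tab at the expected distance from the screw. I then tightened the gate screw in stages and drew the blade out after each one to feel the drag. The drags were:

| Screw setting | Drag felt |
|---|---|
| First two stages | shoe clear (about 0.5 N) |
| Third stage | about 2.5 N |
| Fourth stage | about 4 N |
| Fifth stage | about 6 N (a bit tight) |
| Backed off 2.2° | about 5.2 N |

I kept the blade at home for every turn except the last back-off, which I made with it about 15 mm out.

**Last checks:**
- **Drag:** the final pulls, corrected for vertical load on the tab, gave 5.0 to 6.2 N moving, and 4.8 to 5.8 N worked out from the at-rest readings. The very last pull gave 5.0 and 5.4 N. The force signal is noisy by about 0.5 N per reading. Scaling the earlier tests to the final screw angle gives 4.4 to 5.5 N, so the true drag could be a few tenths of a newton off 5 N.
- **Position:** the wrist camera put the tab 120 mm from the screw axis, which is 20 mm from home. The arm's own travel gave about 21 mm.
- **Surroundings:** in the last top view the cup, glass, bowl and both domino pairs look unmoved. The gripper was open and clear of everything.

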